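Load the last framed plate and snap the carrier's retaining bar shut

ROBOT

A 6-joint arm with a two-finger parallel gripper is mounted at the origin on a cart in front of the work surface, level with it; the furniture and walls round the work are solid. World frame = base frame: x ahead of the robot, y to its left, z up, the work surface at z = 0. Lengths are in m, angles in rad, forces in N, time in s.
With the tool pointing down it reaches from about 0.3 to 0.775 m from the base axis. Payload 14.6 kg.
Tool frame: the origin (TCP) lies at the very end of the fingers, on their centre line; the grasp point (between the pads) lies 19 mm behind it; z points along the fingers, y is the line along which they close (so a half turn about z gives the same grasp; the last joint's range is limited). The gripper opens to 94 mm and grips with 3 to 60 N. Pads are 16 mm wide; open, the fingers measure 119 mm over their backs; the gripper's body (75 mm by 177 mm) begins 78 mm behind the grasp point.
Start: joints at [1.074, 0.3, 1.521, -0, 1.321, -0.067], TCP at [0.229, 0.5, 0.167] pointing down, gripper open.
Joint ranges: [-3.03, 3.03], [-0.79, 2.21], [0.23, 2.52], [-1.04, 4.18], [0, 3.07], [-2.55, 2.55]. Speed limits (rad/s): [2.22, 2.22, 2.57, 3.14, 3.14, 3.14].

INTERFACE

Orientations are given as [roll, pitch, yaw] about the fixed x, y, z axes, in that order (R = Rz(yaw) Ry(pitch) Rx(roll)).
In Python, from station import ctrl gives the robot as it stands.
- The arm moves only by the tool move_arm, never from a script. Its argument "increments" is a list of rows, each a list of 7 numbers: the opening, from 0 (shut) to 1 (fully open), then the shift along the tool's x, y, z in units of 50 mm (1.0 is 50 mm), then the turn, a rotation vector about the tool's x, y, z in rad. In form: [[claw, tx, ty, tz, rx, ry, rz], ...]. A call has 1 to 20 rows; each row shifts and turns the commanded pose from where the row before left it, along the tool's axes as they then stand; what a row does not reach is not made up. A row lasts 1/10 s, in which the tool goes at most 50 mm and 8.59 degrees, less where a joint would pass 70% of its speed; a pose out of reach is approached as far as the arm can. A call is refused whole if a number of a shift passes 1 or a number of a turn 0.15, either way. A call with a gripper value outside its range is refused whole. The fingers move at their own pace and stop on an object; "force" is the grip in N (left out, the last holds). Time passes only in rows, so rows that do not move let the fingers close. It gives the time, the measured TCP pose, the force, the opening and the grip force at its end, in the units of the state.
- ctrl.get_obs(): the state, without advancing time (a new reading comes with each control period).
- ctrl.camera(name): name is "scene" or "top" or "wrist"; returns a dict with "color" (420x560x3 uint8, blue, green, red), "K" (3x3 intrinsics, pixels), "distortion" ([k1, k2, p1, p2, k3] as OpenCV has them; the pictures are not rectified), "pose" (4x4, takes a point from camera to world coordinates); the wrist camera has in their place "tool_from_camera" (4x4, takes a point from camera to tool coordinates, whose origin is the TCP and whose axes are the flange's). Camera axes: x right, y down, z forward; pixel columns grow to the right and rows downward; lengths in m; the calibration is good to about 2 mm. A picture is of the moment at which its call begins: read the wrist's pose just before it. There is no depth.
- ctrl.hand_in(): hands the job in; it is judged then, once.
Trained networks look in a picture, given as the dict that the camera call returned (one of the last four; its "shot" number tells which), for a name from the list of things; names that differ only in an ending like _2 or _b are one class to them, and where a whole thing is asked for, a point or a joint stands for the part that bears it (a point fixed in the world has none). Each returns a list of dicts, best first, with "conf" (0 to 1); they miss things now and then, are a little off and sometimes report something else, mostly with a low value. They report only what shows in the picture. A call takes as long as a camera call.
- ctrl.cut_out(name, picture): "mask" (420x560 bool, what is visible of it) and "centre" ([row, column] in pixels, amid what is visible of it).
The state is a dict: "time_s": time; "qpos": joint angles; "joint_vel": joint speeds; "tau": joint torques, N m; "ee_pos": TCP position; "eef_rot": TCP orientation; "force": force on the tool from outside, world axes, zero at the start; "moment": the same for the moment, N m; "grip_width": finger opening in m; "grip_force": force on a finger pad.
Only numpy, scipy, OpenCV 4.12 (cv2) and the standard library are available. Lean on these libraries where they do the work, as an engineer would, in place of code of your own. Each camera call takes 0.05 s, during which the arm holds its last target. There are 200 camera calls.

TASK

Take the framed glass plate out of the small stand and stand it on edge in the free slot of the plate carrier. Then lay the aluminium retaining bar across the carrier, one end in each fork, and press each end down until its hidden catch clicks and holds it; stop pushing at the click, so that the rubber buffers underneath are not squashed hard. Leave the other plates standing in their slots and do not knock over or shove the glassware, jar and tin around the carrier.

Things in the scene. Friction and masses are not known exactly. Their poses are not given: they have to be found in the camera images.
- rack: Grey plate carrier, fixed; base 100 (x) x 240 (y) x 6 mm, origin at the centre of its underside, y along its length. Slots across it at y = -44, 0, +44 mm, 12 mm wide, between combs whose tops are 36 mm above the bench. At y = +-105 mm a forked tower, 20 mm thick (y), 39 wide (x), 120 high: an upright slot at x = 0, 15 mm wide, with flared mouth 20 mm wide, takes the bar's end.
- fork_l (a point): In the fork at the carrier's +y end, 111 mm above the bench: where the axis of the bar's end rests on a light sprung lifter (yields at 2.5 N, +0.07 N per mm; raises an end not caught). Below is a catch of two sprung rollers; its height varies by 16 mm and is not given: the click comes after 10 to 28 mm of travel down. A caught end stays down, axis 78 to 94 mm high.
- fork_r (a point): The same in the fork at the carrier's -y end; its catch is set separately. Pressing the bar's top 70 mm from its middle, the push rises to some 6 to 14 N at the catch, drops as it snaps, and rises again by about 4 N per mm once the bar meets the rubber buffer, just below the caught position.
- liner: Black rubber strip 76 x 8 x 2 mm on the floor of the one free slot of the carrier, along the slot; fixed; origin at the centre of its underside, 6 mm above the bench; its x axis runs along the slot, parallel to the carrier's x. The plate to be loaded stands on it.
- plate_c: The plate to be loaded: glass in an aluminium frame, 80 (x) x 8 (y, thickness) x 60 mm (z, height), 100 g, loose, standing on edge in the small stand; origin at the centre of its lower edge.
- stand: Small grey stand, fixed, 100 x 70 x 34 mm, origin at the centre of its underside; one slot along its x at y = 0, 12 mm wide, its floor 8 mm above the bench; the plate to be loaded stands in it at the start.
- plate_a: Framed plate like plate_c, already standing in one of the carrier's slots on the 6 mm base; loose; leave it.
- plate_b: Another framed plate like plate_c, already standing in another of the carrier's slots; loose; leave it.
- bar: Retaining bar of bare aluminium, loose, 150 g, 246 mm long along its y, lying on the bench; the middle 170 mm is square, 12 (x) x 12 mm (z), the ends are round, 12 mm in diameter; origin at the centre of its underside, its axis 6 mm above that. Either end may go to either tower.
- bar_end_a (a point): Point on the bar's axis 105 mm from its middle towards its +y end: the middle of the part that lies in a fork.
- bar_end_b (a point): The same at the bar's -y end.
- buffer_l (a joint): Squash of the rubber buffer in the tower at the carrier's +y end, in m: 0 untouched, 4 N per mm; more than 3 mm spoils it.
- buffer_r (a joint): The same in the tower at the carrier's -y end.
- flask: Bystander: conical glass flask, 64 mm wide, 104 mm high, loose, behind the carrier; origin at the centre of its underside.
- ferrule_jar: Bystander: clear jar with a black lid, 44 mm wide, 46 mm high, loose, at the bench's front edge; origin at the centre of its underside.
- membrane_tin: Bystander: round white tin with a flat green lid, 57 mm wide, 23 mm high, loose, in front of the steel bath; origin at the centre of its underside.

How it is judged:
On the way, in this order (a step that is already met when the one before it is completed fails the run):
1. the plate from the stand stands on edge in the free slot, let go (x of plate_c in the frame of liner between -0.015 and 0.015 m and y of plate_c in the frame of liner between -0.006 and 0.006 m and z of plate_c in the frame of rack below 0.012 m and angle between plate_c's own z axis and vertical below 0.2 rad and angle between the y axis of plate_c and the y axis of rack, either way round below 0.15 rad and contact force between the fingers and plate_c below 0.2 N), for 0.2 s.
2. the bar lies across the carrier with an end in each fork (horizontal distance between bar and rack below 0.014 m and angle between the y axis of bar and the y axis of rack, either way round below 0.08 rad and z of each of bar_end_a, bar_end_b in the frame of rack below 0.116 m), for 0.1 s.
At the end, for the whole second after the job is handed in: Plate upright in the free slot (within 6 mm across, 15 mm along it, tilt < 0.2 rad); bar in both forks along the carrier, both ends caught and staying down (axis < 97 mm above the bench); the other two plates still in their slots (moved < 12 mm, tilt < 0.2 rad); all at rest (all of step 2 and x of plate_c in the frame of liner between -0.015 and 0.015 m and y of plate_c in the frame of liner between -0.006 and 0.006 m and z of plate_c in the frame of rack below 0.012 m and angle between each of plate_c, plate_a, plate_b's own z axis and vertical below 0.2 rad and angle between the y axis of plate_c and the y axis of rack, either way round below 0.15 rad and z of each of bar_end_a, bar_end_b in the frame of rack below 0.0975 m and distance of each of plate_a, plate_b from where it was at the start of the episode below 0.012 m and linear speed of each of bar, plate_c below 0.02 m/s); the robot touches nothing.
It fails at once if a rubber buffer is squashed by more than 3 mm (pushed on well past the click) (value of joint any of buffer_l, buffer_r above 0.003 m).
It fails at once if flask, jar or tin is knocked over or shoved by more than 40 mm (angle between any of flask, ferrule_jar, membrane_tin's own z axis and vertical above 0.5 rad or distance of any of flask, ferrule_jar, membrane_tin from where it was at the start of the episode above 0.04 m).
It also fails if it takes over 72 s, if anything falls off the work surface, if the arm or the gripper's body presses on something with over 40 N, if the wrist force passes 120 N, or if a joint passes its speed limit or range.

## Working session

There is one attempt and no reset: what is moved stays moved. The work goes in short steps, Python scripts to look and compute and a tool call to move; the robot and the scene stay as the last step left them, time stands still between calls to the robot, and variables do not carry over. Pictures are saved under pics/ and viewed, at most 10 in all, crops included, and the job is handed in when it is done.

Besides the shell and the picture viewer there is one more tool, called in YAML: its name, and indented under it one key for each argument. move_arm: Moves the arm, as the interface text tells. Its arguments: {"type":"object","properties":{"increments":{"type":"array","items":{"type":"array","items":{"type":"number"}}},"force":{"type":"number"}},"required":["increments"]}

```bash
mkdir -p pics; ls
cat > h.py <<'E'
import numpy as np, cv2
from scipy.spatial.transform import Rotation as R
from station import ctrl
def pose(c,obs):
    if "pose" in c: return np.array(c["pose"])
    T=np.eye(4);T[:3,:3]=R.from_euler("xyz",obs["eef_rot"]).as_matrix();T[:3,3]=obs["ee_pos"]
    return T@np.array(c["tool_from_camera"])
def ray(c,T,rc,z):
    rc=np.atleast_2d(rc).astype(float)
    p=cv2.undistortPoints(rc[:,None,::-1].copy(),np.array(c["K"]),np.array(c["distortion"]))[:,0]
    d=np.c_[p,np.ones(len(p))]@T[:3,:3].T
    return T[:3,3]+d*((z-T[2,3])/d[:,2])[:,None]
def proj(c,T,P):
    Ti=np.linalg.inv(T); q,_=cv2.projectPoints(np.atleast_2d(P).astype(float),cv2.Rodrigues(Ti[:3,:3])[0],Ti[:3,3],np.array(c["K"]),np.array(c["distortion"]))
    return q[:,0]
E
python3 - <<'E'
from h import *
o=ctrl.get_obs();print(o)
for n in("top","scene"):
    c=ctrl.camera(n);cv2.imwrite(f"pics/{n}0.png",c["color"]);T=pose(c,o);print(n,T[:3,3].round(3),T[:3,2].round(2),np.array(c["K"]).round(0).tolist())
    for k in("rack","liner","plate_c","stand","plate_a","bar","flask","ferrule_jar","membrane_tin"):
        for d in ctrl.cut_out(k,c)[:3]:
            m=d["mask"].astype(np.uint8);r=cv2.minAreaRect(np.argwhere(m)[:,::-1].astype(np.float32))
            print(k,round(d["conf"],2),np.round(d["centre"]),m.sum(),np.round(cv2.boxPoints(r)).tolist(),ray(c,T,d["centre"],0.0)[0].round(3))
E
```

```text
pics
{'time_s': 0.0, 'qpos': array([ 1.07438105e+00,  3.00496300e-01,  1.52159365e+00,  1.75927852e-05,
        1.32073047e+00, -6.65795718e-02]), 'joint_vel': array([-0.00097288, -0.00151277,  0.00090906, -0.00017485,  0.00038883,
       -0.00116753]), 'tau': array([-7.22091572e-04, -5.31816244e+01, -3.52737486e+01,  7.07612699e-02,
        2.44102604e-02, -1.26536997e-04]), 'ee_pos': array([0.2290296 , 0.49968861, 0.16596723]), 'eef_rot': array([-3.14036873e+00, -9.86866391e-05,  2.71175253e+00]), 'force': array([-1.17614055, -0.65503444, -0.31568031]), 'moment': array([-0.06602818, -0.0348944 , -0.05547779]), 'grip_force': 0.0, 'grip_width': 0.09407174138945569}
top [ 0.437 -0.063  1.302] [ 0.07  0.02 -1.  ] [[506.0, 0.0, 279.0], [0.0, 506.0, 203.0], [0.0, 0.0, 1.0]]
rack 0.71 [211. 190.] 3148 [[128.0, 229.0], [128.0, 190.0], [232.0, 190.0], [232.0, 229.0]] [0.505 0.187 0.   ]
rack 0.33 [237. 312.] 942 [[296.0, 219.0], [323.0, 213.0], [332.0, 251.0], [305.0, 257.0]] [ 0.439 -0.128  0.   ]
liner 0.63 [209. 203.] 82 [[201.0, 197.0], [204.0, 197.0], [204.0, 222.0], [201.0, 222.0]] [0
[... 2074 characters left out ...]
  ]
stand 0.9 [252. 264.] 406 [[246.0, 244.0], [281.0, 239.0], [283.0, 258.0], [248.0, 263.0]] [ 0.439 -0.14   0.   ]
plate_a 0.62 [238. 262.] 262 [[251.0, 240.0], [274.0, 228.0], [280.0, 240.0], [258.0, 252.0]] [ 0.461 -0.078  0.   ]
plate_a 0.55 [181. 238.] 225 [[232.0, 176.0], [252.0, 176.0], [252.0, 192.0], [232.0, 192.0]] [0.521 0.277 0.   ]
flask 0.67 [178. 285.] 250 [[279.0, 161.0], [293.0, 161.0], [293.0, 187.0], [279.0, 187.0]] [0.692 0.21  0.   ]
ferrule_jar 0.77 [215. 222.] 200 [[214.0, 209.0], [226.0, 209.0], [226.0, 227.0], [214.0, 227.0]] [0.387 0.097 0.   ]
membrane_tin 0.83 [260. 317.] 286 [[308.0, 251.0], [326.0, 251.0], [326.0, 268.0], [308.0, 268.0]] [ 0.567 -0.245  0.   ]
```

```bash
python3 -c "
import cv2
a=cv2.imread('pics/top0.png')[110:290,110:450];b=cv2.imread('pics/scene0.png')[130:290,170:370]
cv2.imwrite('pics/a.png',cv2.resize(a,None,fx=2.35,fy=2.35,interpolation=2));"
```

```text
(no output)
```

View pics/a.png

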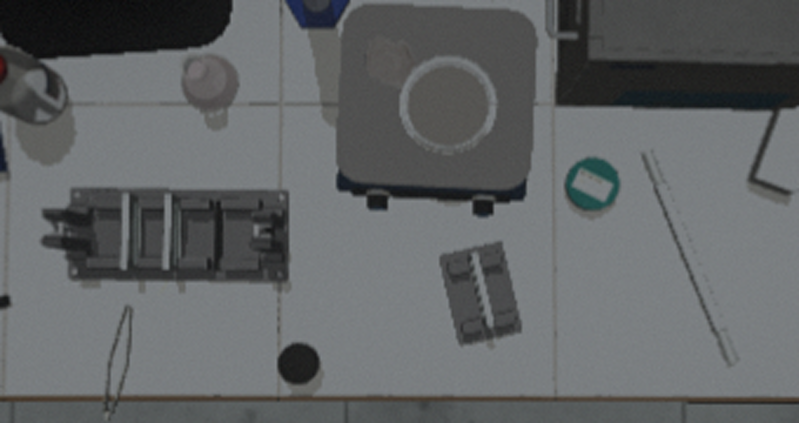

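View pics/scene0.png

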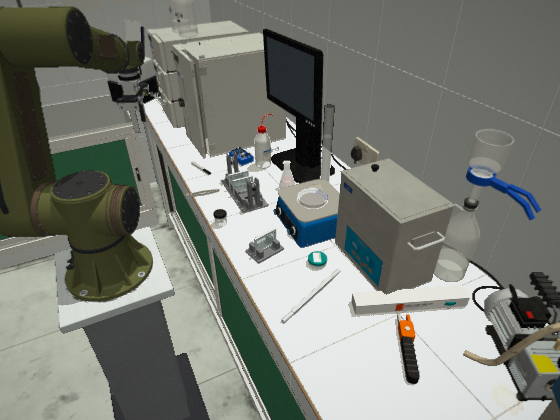

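The carrier is on the left of the top view, with plates in its left and middle slots. The free slot with the liner is at about px (209,203). The stand is at (234,311) and the bar at (221,402). The flask is behind the carrier, the jar in front and the tin near the bar. I'll go straight to close wrist views.

Run:
```python
from h import *
o=ctrl.get_obs();c=ctrl.camera("top");T=pose(c,o)
cr=np.array([[188,70],[188,288],[282,288],[282,70]])/2.35+[110,110]
P=ray(c,T,cr,.006);print("rack",P.round(3).tolist(),P.mean(0))
cr=np.array([[122,644],[255,440],[243,500],[332,520],[343,462]])[1:]/2.35+[110,110]
P=ray(c,T,cr,.01);print("stand",P.round(3).tolist(),P.mean(0))
cr=np.array([[152,647],[362,732]])/2.35+[110,110]
P=ray(c,T,cr,.012);print("bar",P.round(3).tolist(),P.mean(0),np.linalg.norm(P[1]-P[0]),np.arctan2(*(P[0]-P[1])[[1,0]]))
w=ctrl.camera("wrist");print(np.array(w["tool_from_camera"]).round(3),np.array(w["K"]).round(0).tolist())
print(R.from_euler("xyz",o["eef_rot"]).as_matrix().round(3))
```

```text
rack [[0.56, 0.315, 0.006], [0.559, 0.076, 0.006], [0.456, 0.075, 0.006], [0.457, 0.313, 0.006]] [0.50801464 0.1948932  0.006     ]
stand [[0.486, -0.09, 0.01], [0.499, -0.155, 0.01], [0.402, -0.176, 0.01], [0.391, -0.114, 0.01]] [ 0.44434334 -0.13380741  0.01      ]
bar [[0.597, -0.315, 0.012], [0.371, -0.402, 0.012]] [ 0.48414561 -0.35848759  0.012     ] 0.24254694768330082 0.36704936104034125
[[ 0.001 -0.958 -0.287  0.083]
 [ 1.     0.001 -0.    -0.   ]
 [ 0.    -0.287  0.958 -0.219]
 [ 0.     0.     0.     1.   ]] [[372.0, 0.0, 284.0], [0.0, 372.0, 212.0], [0.0, 0.0, 1.0]]
[[-0.909  0.417  0.   ]
 [ 0.417  0.909  0.   ]
 [-0.     0.    -1.   ]]
```

move_arm:
  increments:
    - [1,0,0,-0.2,0,0,-0.143]
    - [1,0,0,-0.2,0,0,-0.143]
    - [1,0,0,0,0,0,-0.143]
    - [1,-0.6,-0.78,0,0,0,0]
    - [1,-0.6,-0.78,0,0,0,0]
    - [1,-0.6,-0.78,0,0,0,0]
    - [1,-0.6,-0.78,0,0,0,0]
    - [1,-0.6,-0.78,0,0,0,0]
    - [1,-0.6,-0.78,0,0,0,0]
    - [1,-0.6,-0.78,0,0,0,0]
    - [1,-0.6,-0.78,0,0,0,0]
    - [1,0,0,0,0,0,0]
    - [1,0,0,0,0,0,0]

```text
time_s: 2.4
ee_pos: [0.4691, 0.1872, 0.1864]
eef_rot: [3.142, -0.0, 3.139]
force: [-0.9, 0.3, -0.8]
grip_width: 0.0939
grip_force: 0.0
```

Run:
```python
from h import *
import pickle
o=ctrl.get_obs();c=ctrl.camera("wrist");T=pose(c,o);print(o["ee_pos"],o["eef_rot"],o["qpos"].round(2),o["time_s"])
pickle.dump((c,o),open("w1.pkl","wb"));cv2.imwrite("pics/w1.png",c["color"])
for k in("rack","liner","plate_a"):
    for d in ctrl.cut_out(k,c)[:3]:
        m=d["mask"].astype(np.uint8);r=cv2.minAreaRect(np.argwhere(m)[:,::-1].astype(np.float32))
        b=cv2.boxPoints(r);z={"rack":.006,"liner":.008,"plate_a":.066}[k]
        print(k,round(d["conf"],2),m.sum(),b.round().tolist(),ray(c,T,b[:,::-1],z).round(4).tolist())
```

```text
[0.46913968 0.18715937 0.1863687 ] [ 3.14156779e+00 -4.39891457e-04  3.13866798e+00] [ 0.31  0.18  1.62  0.    1.34 -1.26] 2.4
rack 0.69 18025 [[156.0, 261.0], [161.0, 160.0], [436.0, 175.0], [430.0, 276.0]] [[0.5652, 0.0354, 0.006], [0.4467, 0.0535, 0.006], [0.4638, 0.3528, 0.006], [0.5856, 0.3604, 0.006]]
liner 0.71 471 [[249.0, 183.0], [256.0, 183.0], [256.0, 247.0], [249.0, 247.0]] [[0.4722, 0.1483, 0.008], [0.4722, 0.1559, 0.008], [0.5472, 0.1541, 0.008], [0.5471, 0.1461, 0.008]]
plate_a 0.93 761 [[289.0, 182.0], [298.0, 182.0], [298.0, 271.0], [289.0, 271.0]] [[0.4587, 0.1912, 0.066], [0.4587, 0.1995, 0.066], [0.5495, 0.2003, 0.066], [0.5495, 0.1913, 0.066]]
plate_a 0.75 1315 [[327.0, 181.0], [344.0, 181.0], [344.0, 272.0], [327.0, 272.0]] [[0.4578, 0.2265, 0.066], [0.4578, 0.2423, 0.066], [0.5508, 0.2465, 0.066], [0.5507, 0.2294, 0.066]]
plate_a 0.41 89 [[-0.0, 170.0], [11.0, 170.0], [11.0, 202.0], [0.0, 202.0]] [[0.4456, -0.0832, 0.066], [0.4457, -0.0721, 0.066], [0.4771, -0.0788, 0.066], [0.477, -0.0902, 0.066]]
```

View pics/w1.png

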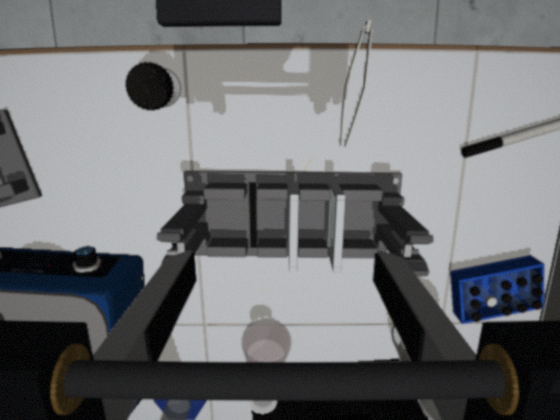

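move_arm:
  increments:
    - [1,0.12,-0.8,0,0,0,0]
    - [1,0.12,-0.8,0,0,0,0]
    - [1,0.12,-0.8,0,0,0,0]
    - [1,0.12,-0.8,0,0,0,0]
    - [1,0.12,-0.8,0,0,0,0]
    - [1,0.12,-0.8,0,0,0,0]
    - [1,0.12,-0.8,0,0,0,0]
    - [1,0.12,-0.8,0,0,0,0]
    - [1,0,0,0,0,0,0]
    - [1,0,0,0,0,0,0]

```text
time_s: 3.6
ee_pos: [0.4207, -0.1318, 0.1866]
eef_rot: [3.141, 0.0, 3.14]
force: [0.6, 0.2, 0.4]
grip_width: 0.0941
grip_force: 0.0
```

Run:
```python
from h import *
import pickle
def fitx(P): # line y along x
    a,b=np.polyfit(P[:,0],P[:,1],1);return a,P.mean(0).round(4)
c,o=pickle.load(open("w1.pkl","rb"));T=pose(c,o)
g=cv2.GaussianBlur(cv2.cvtColor(c["color"],6).astype(float),(3,3),0)
cols=np.r_[195:390:3];rows=[164+np.argmax(g[163:178,k]-g[165:180,k]) for k in cols]
P=ray(c,T,np.c_[rows,cols],.003);a=np.polyfit(P[:,1],P[:,0],1)
r=P[:,0]-np.polyval(a,P[:,1]);k=abs(r)<.003;a=np.polyfit(P[k,1],P[k,0],1);print("rack front slope dx/dy",a,"x at .195",np.polyval(a,.195),k.mean())
# liner midline: darkest band
rows=np.r_[190:243:3];cc=[]
for r in rows:
    s=np.clip(90-g[r,244:262],0,None);s=s.max()-0+0*s if s.sum()==0 else (g[r,244:262].max()-g[r,244:262])**2
    cc.append((s*np.arange(244,262)).sum()/s.sum())
print("liner",fitx(ray(c,T,np.c_[rows,cc],.008)))
o=ctrl.get_obs();c=ctrl.camera("wrist");T=pose(c,o);print(o["ee_pos"],o["eef_rot"],o["time_s"])
pickle.dump((c,o),open("w2.pkl","wb"));cv2.imwrite("pics/w2.png",c["color"])
for k,z in(("stand",.034),("plate_c",.068),("bar",.012)):
    for d in ctrl.cut_out(k,c)[:2]:
        m=d["mask"].astype(np.uint8);b=cv2.boxPoints(cv2.minAreaRect(np.argwhere(m)[:,::-1].astype(np.float32)))
        Q=ray(c,T,np.argwhere(m),z);q=cv2.minAreaRect(Q[:,:2].astype(np.float32))
        print(k,round(d["conf"],2),m.sum(),b.round().tolist(),q)
```

```text
rack front slope dx/dy [0.01567084 0.45652628] x at .195 0.45958209559882557 1.0
liner (np.float64(0.010958047340857837), array([0.5095, 0.1513, 0.008 ]))
[ 0.42067464 -0.13181669  0.18659818] [3.14144347e+00 1.12548332e-04 3.14031526e+00] 3.6
stand 0.7 4796 [[240.0, 165.0], [304.0, 150.0], [325.0, 236.0], [261.0, 252.0]] ((0.43879711627960205, -0.1339111477136612), (0.09539102017879486, 0.06642905622720718), 12.791560173034668)
plate_c 0.97 917 [[267.0, 174.0], [278.0, 171.0], [300.0, 258.0], [288.0, 261.0]] ((0.4441293179988861, -0.1328417956829071), (0.08935526013374329, 0.0110405832529068), 13.368133544921875)
plate_c 0.73 187 [[551.0, 246.0], [559.0, 246.0], [559.0, 281.0], [551.0, 281.0]] ((0.4951613247394562, 0.14371155202388763), (0.040036391466856, 0.008522260934114456), 12.87123966217041)
bar 0.98 2868 [[23.0, 141.0], [38.0, 133.0], [136.0, 305.0], [121.0, 313.0]] ((0.475358247756958, -0.36155232787132263), (0.22335366904735565, 0.02175006829202175), 21.984731674194336)
```

View pics/w2.png

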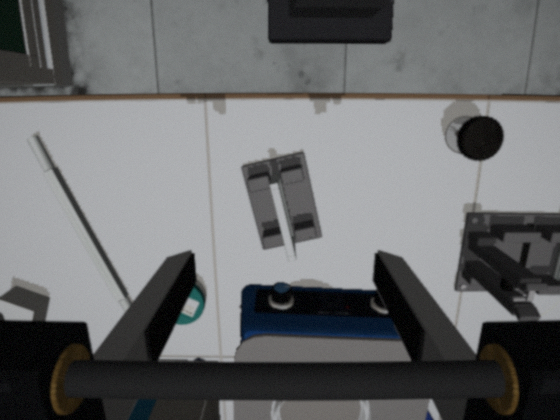

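```bash
cat >> h.py <<'E'
from scipy.optimize import minimize
def fitbox(c,T,m,x0,dims,z0,z1,vis=None):
    "x,y,yaw of a box whose projection best covers mask m"
    S=4
    def f(p):
        cs=np.array([[a*dims[0]/2,b*dims[1]/2] for a in(-1,1) for b in(-1,1)]);co,s=np.cos(p[2]),np.sin(p[2])
        xy=cs@np.array([[co,s],[-s,co]])+p[:2]
        q=proj(c,T,np.r_[np.c_[xy,[z0]*4],np.c_[xy,[z1]*4]])
        h=cv2.convexHull((q*16*1).astype(np.float32)).astype(np.int32)
        im=np.zeros(m.shape,np.uint8);cv2.fillConvexPoly(im,h,255,cv2.LINE_AA,4)
        im=im/255.; 
        if vis is not None: im=im*vis
        return 1-np.minimum(im,m).sum()/np.maximum(im,m).sum()
    x0=np.array(x0,float);sim=np.r_[[x0],x0+np.diag([.006,.006,.05])]
    r=minimize(f,x0,method="Nelder-Mead",options=dict(initial_simplex=sim,xatol=1e-5,fatol=1e-5));return r.x.round(4),round(r.fun,3)
E
python3 - <<'E'
from h import *
import pickle
c,o=pickle.load(open("w2.pkl","rb"));T=pose(c,o)
c2=ctrl.camera("wrist")
d=ctrl.cut_out("plate_c",c2)[0];print(fitbox(c2,T,d["mask"],[.445,-.133,.23],[.08,.008],.030,.068))
d=ctrl.cut_out("stand",c2)[0];print(fitbox(c2,T,d["mask"]|ctrl.cut_out("plate_c",c2)[0]["mask"],[.442,-.134,.23],[.1,.07],.0,.034))
d=ctrl.cut_out("bar",c2)[0];v=np.ones((420,560));v[250:]=0;m=d["mask"].copy();m[250:]=0
print(fitbox(c2,T,m,[.484,-.358,.37],[.246,.012],.0,.012,v))
t=ctrl.camera("top");d=ctrl.cut_out("bar",t)[0];print(fitbox(t,pose(t,o),d["mask"],[.484,-.358,.37],[.246,.012],.0,.012))
E
```

```text
(array([ 0.4477, -0.1344,  0.2207]), np.float64(0.092))
(array([ 0.4467, -0.1333,  0.252 ]), np.float64(0.194))
(array([ 0.4874, -0.3627,  0.3601]), np.float64(0.16))
(array([ 0.4838, -0.3582,  0.3724]), np.float64(0.262))
```

move_arm:
  increments:
    - [0.5,0,0,0,0,0,-0.113]
    - [0.5,0,0,0,0,0,-0.112]
    - [0.5,-0.5,-0.16,0,0,0,0]
    - [0.5,0,0,0.7,0,0,0]
    - [0.5,0,0,0.7,0,0,0]
    - [0.5,0,0,0.7,0,0,0]
    - [0.5,0,0,0.6,0,0,0]
    - [0.5,0,0,0.25,0,0,0]
    - [0.5,0,0,0,0,0,0]
    - [0,0,0,0,0,0,0]
    - [0,0,0,0,0,0,0]
    - [0,0,0,0,0,0,0]
    - [0,0,0,0,0,0,0]
    - [0,0,0,0,0,0,0]
  force: 25

```text
time_s: 5.55
ee_pos: [0.447, -0.1345, 0.0394]
eef_rot: [-3.141, 0.001, -2.917]
force: [-0.1, 0.9, -0.4]
grip_width: 0.0102
grip_force: 0.0
```

move_arm:
  increments:
    - [0,0,0,0,0,0,0]
    - [0,0,0,0,0,0,0]
    - [0,0,0,0,0,0,0]

```text
time_s: 5.85
ee_pos: [0.4468, -0.1344, 0.0391]
eef_rot: [-3.142, 0.0, -2.917]
force: [-0.3, -0.3, 0.3]
grip_width: 0.0001
grip_force: 0.0
```

Run:
```python
from h import *
o=ctrl.get_obs();c=ctrl.camera("wrist");s=ctrl.camera("scene")
cv2.imwrite("pics/w3.png",np.vstack([cv2.resize(c["color"],(480,360)),cv2.resize(s["color"][210:290,210:320],(480,240),interpolation=2)]))
```

```text
(no output)
```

View pics/w3.png

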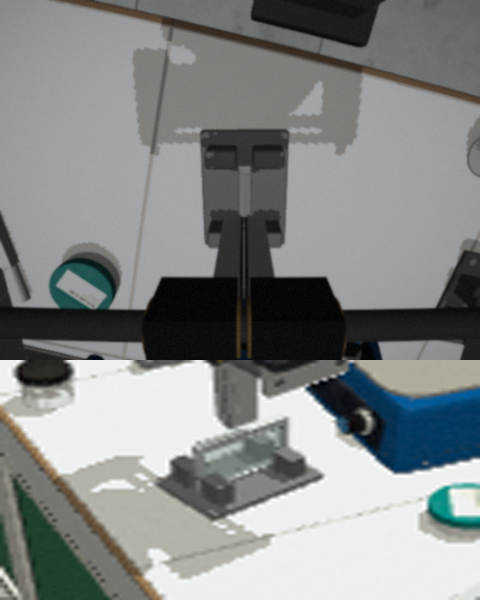

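Run:
```python
from h import *
o=ctrl.get_obs();s=ctrl.camera("scene");T=pose(s,o);S=np.array([480/110,3.]);f=lambda P:((proj(s,T,P)-[210,210])*S+[0,360]).round().tolist()
print("tcp",f([o["ee_pos"]]))
x=np.array([np.cos(.225),np.sin(.225)]);C=np.array([.447,-.134])
print("plate near/far bottom z.034, top .068",f([np.r_[C+x*a,z] for z in(.034,.068) for a in(-.04,.04)]))
y=np.array([-x[1],x[0]])
print("stand base corners",f([np.r_[C+x*a+y*b,0] for a in(-.05,.05) for b in(-.035,.035)]))
d=ctrl.cut_out("plate_c",s)[0];print(d["conf"],fitbox(s,T,d["mask"],[.447,-.134,.23],[.08,.008],.030,.068))
d=ctrl.cut_out("stand",s)[0];m=d["mask"];print(d["conf"],((np.array(d["centre"])[::-1]-[210,210])*S+[0,360]))
w=ctrl.camera("wrist");d=ctrl.cut_out("plate_c",w)[0];T=pose(w,o);b=cv2.boxPoints(cv2.minAreaRect(np.argwhere(d["mask"])[:,::-1].astype(np.float32)));print(d["conf"],b.round(),"pred",proj(w,T,[np.r_[C+x*a,.068] for a in(-.04,.04)]),proj(w,T,[np.r_[C+x*a+y*b,0.003] for a in(-.05,.05) for b in(-.035,.035)]))
cv2.imwrite("pics/w4.png",cv2.resize(w["color"][120:300,180:380],(800,600),interpolation=2))
```

```text
tcp [[240.0, 451.0]]
plate near/far bottom z.034, top .068 [[195.0, 471.0], [285.0, 438.0], [193.0, 445.0], [284.0, 413.0]]
stand base corners [[216.0, 519.0], [157.0, 482.0], [327.0, 476.0], [266.0, 442.0]]
0.88 (array([ 0.4443, -0.1381,  0.3155]), np.float64(0.21))
0.67 [236.50909091 488.4       ]
0.74 [[278. 172.]
 [293. 172.]
 [293. 322.]
 [278. 322.]] pred [[285.94037613 187.59094086]
 [285.77371271 320.72429065]] [[234.37027008 151.93633687]
 [336.7107473  151.92574186]
 [239.47129719 283.78255701]
 [331.3820564  283.76937042]]
```

View pics/w4.png

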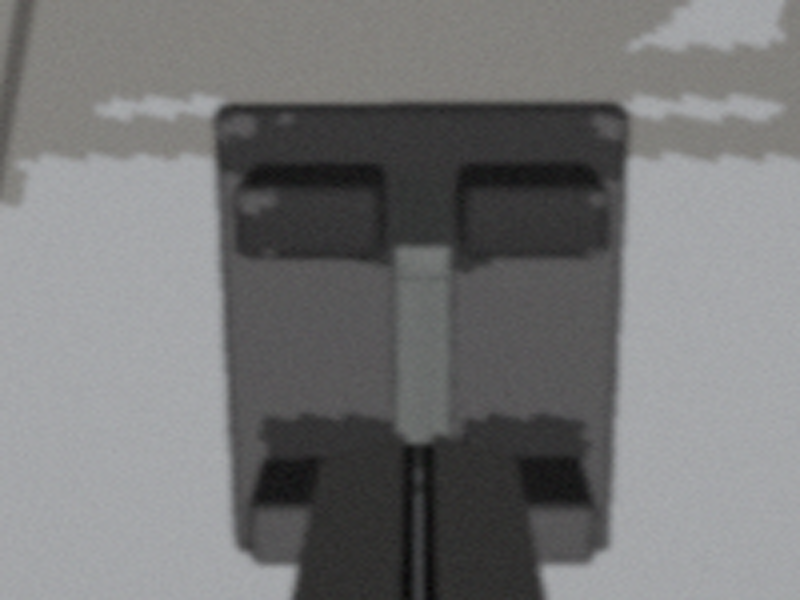

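The plate is still upright in the stand, with its near end at about (283,195) full-res. The fingers closed above it. Both the wrist and scene views put the fingertips about 35–45 mm behind the reported TCP. I'll open, lower carefully while watching the force, and close again.

move_arm:
  increments:
    - [0.5,0,0,0,0,0,0]
    - [0.5,0,0,0,0,0,0]
    - [0.5,0,0,0,0,0,0]
    - [0.5,0,0,0,0,0,0]
    - [0.5,0,0,0.1,0,0,0]
    - [0.5,0,0,0.1,0,0,0]
    - [0.5,0,0,0.1,0,0,0]
    - [0.5,0,0,0,0,0,0]

```text
time_s: 7.0
ee_pos: [0.4463, -0.1342, 0.0232]
eef_rot: [3.141, -0.001, -2.917]
force: [1.1, -0.1, -0.5]
grip_width: 0.0468
grip_force: 0.0
```

Run:
```python
from h import *
o=ctrl.get_obs();w=ctrl.camera("wrist");s=ctrl.camera("scene")
cv2.imwrite("pics/w5.png",np.hstack([cv2.resize(w["color"][150:330,180:380],(400,360),interpolation=2),cv2.resize(s["color"][200:280,210:299],(400,360),interpolation=2)]))
T=pose(s,o);print(proj(s,T,[o["ee_pos"],o["ee_pos"]+[0,0,.04]]))
```

```text
[[265.07445101 244.17623928]
 [264.64893296 234.22630666]]
```

View pics/w5.png

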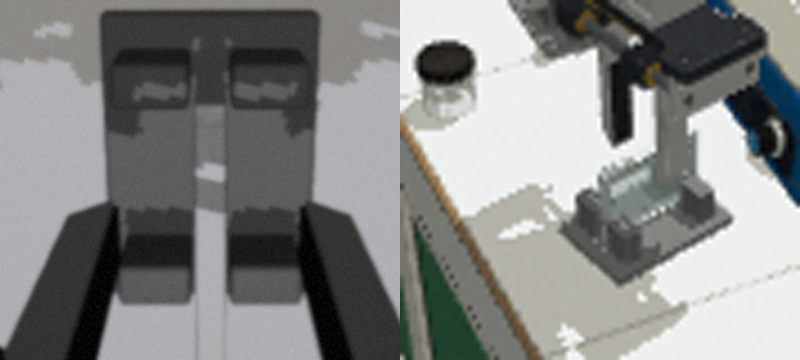

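The two fingertips average about (265,236) in the scene view, while the reported TCP projects to (265,244). The real tips are therefore about 33 mm above the reported TCP and now sit just over the plate's upper part. I'll lower 15 mm and close.

move_arm:
  increments:
    - [0.5,0,0,0.1,0,0,0]
    - [0.5,0,0,0.1,0,0,0]
    - [0.5,0,0,0.1,0,0,0]
    - [0.1,0,0,0,0,0,0]
    - [0,0,0,0,0,0,0]
    - [0,0,0,0,0,0,0]
    - [0,0,0,0,0,0,0]
    - [0,0,0,0,0,0,0]
  force: 25

```text
time_s: 7.9
ee_pos: [0.4469, -0.1345, 0.0092]
eef_rot: [-3.141, 0.0, -2.917]
force: [-0.1, 0.3, -0.4]
grip_width: 0.0104
grip_force: 0.0
```

move_arm:
  increments:
    - [0,0,0,0,0,0,0]
    - [0,0,0,0,0,0,0]

```text
time_s: 8.1
ee_pos: [0.4469, -0.1344, 0.0091]
eef_rot: [-3.141, 0.0, -2.917]
force: [-0.2, -0.7, 1.1]
grip_width: 0.0078
grip_force: 25.0
```

move_arm:
  increments:
    - [0,0,0,-0.5,0,0,0]
    - [0,0,0,-0.7,0,0,0]
    - [0,0,0,-0.7,0,0,0]
    - [0,0,0,-0.7,0,0,0.112]
    - [0,0,0,0,0,0,0.112]
    - [0,-0.155,0.6,0,0,0,0]
    - [0,-0.155,0.71,0,0,0,0]
    - [0,-0.155,0.71,0,0,0,0]
    - [0,-0.155,0.71,0,0,0,0]
    - [0,-0.155,0.71,0,0,0,0]
    - [0,-0.155,0.71,0,0,0,0]
    - [0,-0.155,0.71,0,0,0,0]
    - [0,-0.155,0.71,0,0,0,0]
    - [0,0,0.14,0,0,0,0]
    - [0,0,0,0,0,0,0]
    - [0,0,0,0,0,0,0]

```text
time_s: 9.7
ee_pos: [0.5086, 0.1503, 0.1389]
eef_rot: [-3.141, -0.0, 3.142]
force: [-0.2, -0.3, -0.7]
grip_width: 0.0077
grip_force: 25.0
```

Run:
```python
from h import *
o=ctrl.get_obs();w=ctrl.camera("wrist");T=pose(w,o);print(o["ee_pos"],o["eef_rot"],o["grip_width"],T[:3,3])
cv2.imwrite("pics/w6.png",w["color"])
dz=o["ee_pos"][2]-.0091
for k in("plate_c","liner","rack"):
    for d in ctrl.cut_out(k,w)[:3]:
        m=d["mask"].astype(np.uint8);b=cv2.boxPoints(cv2.minAreaRect(np.argwhere(m)[:,::-1].astype(np.float32)))
        z=dict(plate_c=.068+dz,liner=.008,rack=.006)[k]
        print(k,round(d["conf"],2),m.sum(),b.round(1).tolist(),ray(w,T,b[:,::-1],z).round(4).tolist())
        if k=="plate_c" and d["conf"]>.5: print(fitbox(w,T,m,[.509,.151,0],[.08,.008],.008+dz,.068+dz))
```

```text
[0.50855988 0.15029234 0.13890599] [-3.14129090e+00 -4.04938808e-04  3.14153076e+00] 0.007729480222115204 [0.42513148 0.1499111  0.35793592]
plate_c 0.9 1663 [[323.6000061035156, 252.39999389648438], [329.1000061035156, 150.60000610351562], [348.20001220703125, 151.6999969482422], [342.6000061035156, 253.39999389648438]] [[0.4929, 0.1682, 0.1978], [0.4458, 0.1691, 0.1978], [0.4462, 0.1773, 0.1978], [0.4934, 0.1771, 0.1978]]
(array([0.509, 0.151, 0.   ]), np.float64(1.0))
plate_c 0.77 2356 [[365.6000061035156, 252.0], [375.70001220703125, 151.39999389648438], [403.1000061035156, 154.10000610351562], [393.0, 254.6999969482422]] [[0.4927, 0.1878, 0.1978], [0.446, 0.1892, 0.1978], [0.4472, 0.2012, 0.1978], [0.4941, 0.2007, 0.1978]]
(array([0.509, 0.151, 0.   ]), np.float64(1.0))
plate_c 0.74 3088 [[273.1000061035156, 356.8999938964844], [274.70001220703125, 180.89999389648438], [294.5, 181.10000610351562], [292.8999938964844, 357.1000061035156]] [[0.551, 0.1442, 0.1978], [0.4591, 0.1457, 0.1978], [0.4591, 0.1544, 0.1978], [0.5511, 0.1544, 0.1978]]
(array([5.111e-01, 1.500e-01, 2.000e-04]), np.float64(0.078))
liner 0.6 277 [[282.0, 151.0], [291.0, 151.0], [291.0, 182.0], [282.0, 182.0]] [[0.4707, 0.1477, 0.008], [0.4707, 0.1561, 0.008], [0.5004, 0.1563, 0.008], [0.5004, 0.1476, 0.008]]
rack 0.88 24951 [[180.8000030517578, 254.0], [181.1999969482422, 136.8000030517578], [519.2000122070312, 137.89999389648438], [518.7999877929688, 255.10000610351562]] [[0.5761, 0.0436, 0.006], [0.4576, 0.0533, 0.006], [0.4573, 0.3734, 0.006], [0.5779, 0.395, 0.006]]
```

View pics/w6.png

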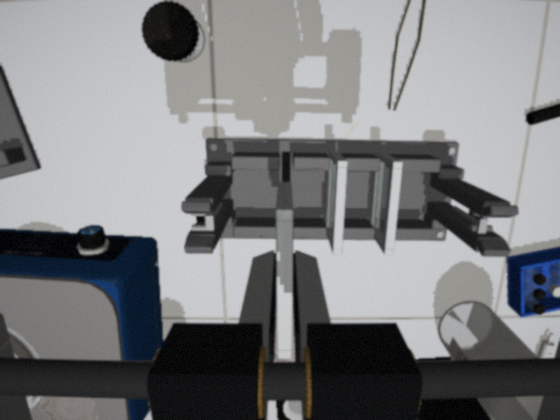

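The gripped plate is upright at column 284, in line with the liner strip at column 286. It needs about +1.2 mm in y. I'll lower in stages.

move_arm:
  increments:
    - [0,0.04,0.024,0.6,0,0,0]
    - [0,0,0,0.7,0,0,0]
    - [0,0,0,0.6,0,0,0]
    - [0,0,0,0.1,0,0,0]
    - [0,0,0,0.06,0,0,0]
    - [0,0,0,0.06,0,0,0]
    - [0,0,0,0.06,0,0,0]
    - [0,0,0,0,0,0,0]

```text
time_s: 10.7
ee_pos: [0.5071, 0.1523, 0.0306]
eef_rot: [3.141, 0.001, -3.141]
force: [0.4, -0.6, -0.7]
grip_width: 0.0076
grip_force: 25.0
```

move_arm:
  increments:
    - [0,0,0,0.08,0,0,0]
    - [0,0,0,0.08,0,0,0]
    - [0,0,0,0.08,0,0,0]
    - [0,0,0,0.08,0,0,0]
    - [0,0,0,0.04,0,0,0]
    - [0,0,0,0.03,0,0,0]
    - [0,0,0,0,0,0,0]

```text
time_s: 11.4
ee_pos: [0.5067, 0.1523, 0.0104]
eef_rot: [-3.142, -0.0, -3.141]
force: [0.6, 0.8, -0.8]
grip_width: 0.0078
grip_force: 25.0
```

move_arm:
  increments:
    - [0,0,0,0.024,0,0,0]
    - [0,0,0,0,0,0,0]
    - [0.25,0,0,0,0,0,0]
    - [0.25,0,0,0,0,0,0]
    - [0.25,0,0,0,0,0,0]
    - [0.25,0,0,-0.3,0,0,0]
    - [0.25,0,0,-0.6,0,0,0]
    - [0.25,0,0,-0.8,0,0,0]
    - [0.25,0,0,-0.8,0,0,0]
    - [0.25,0,0,-0.8,0,0,0]
    - [0.25,0,0,0,0,0,0]

```text
time_s: 12.5
ee_pos: [0.5088, 0.1528, 0.1798]
eef_rot: [3.14, 0.008, -3.141]
force: [-0.0, 0.7, -0.1]
grip_width: 0.0235
grip_force: 0.0
```

Run:
```python
from h import *
o=ctrl.get_obs();w=ctrl.camera("wrist");T=pose(w,o);print(o["ee_pos"])
for d in ctrl.cut_out("plate_c",w)[:3]:
    P=ray(w,T,np.argwhere(d["mask"]),.067).mean(0)
    print(round(d["conf"],2),fitbox(w,T,d["mask"],[P[0],P[1],0],[.08,.008],.034,.068))
for n in("top",):
    t=ctrl.camera(n)
    for d in ctrl.cut_out("plate_c",t)[:3]:
        P=ray(t,pose(t,o),np.argwhere(d["mask"]),.067).mean(0);print(n,round(d["conf"],2),fitbox(t,pose(t,o),d["mask"],[P[0],P[1],0],[.08,.008],.034,.068))
    d=ctrl.cut_out("bar",t)[0];print(ray(t,pose(t,o),d["centre"],.01))
```

```text
[0.50883596 0.15275972 0.17979083]
0.95 (array([5.094e-01, 2.377e-01, 3.000e-04]), np.float64(0.145))
0.86 (array([ 0.5084,  0.1942, -0.0076]), np.float64(0.094))
0.56 (array([5.086e-01, 1.520e-01, 1.000e-04]), np.float64(0.132))
[[ 0.4779585  -0.35597406  0.01      ]]
```

The plate stands in the free slot at (0.5086, 0.152), in line with the others. Next is the bar.

move_arm:
  increments:
    - [0.5,0.037,-0.5,0,0,0,0]
    - [0.5,0.037,-0.8,0,0,0,0]
    - [0.5,0.037,-0.8,0,0,0,0]
    - [0.5,0.037,-0.8,0,0,0,0]
    - [0.5,0.037,-0.8,0,0,0,0]
    - [0.5,0.037,-0.8,0,0,0,0]
    - [0.5,0.037,-0.8,0,0,0,0]
    - [0.5,0.037,-0.8,0,0,0,0]
    - [0.5,0.037,-0.8,0,0,0,0]
    - [0.5,0.037,-0.8,0,0,0,0]
    - [0.5,0.037,-0.8,0,0,0,0]
    - [0.5,0.037,-0.8,0,0,0,0]
    - [0.5,0.037,-0.8,0,0,0,0]
    - [0.5,0,-0.16,0,0,0,0]
    - [0.5,0,0,0,0,0,0]

```text
time_s: 14.25
ee_pos: [0.4822, -0.3613, 0.1727]
eef_rot: [3.14, -0.002, 3.14]
force: [0.5, 0.3, -0.3]
grip_width: 0.0469
grip_force: 0.0
```

move_arm:
  increments:
    - [0.5,0,0,0,0,0,0.14]
    - [0.5,0,0,0,0,0,0.14]
    - [0.5,0,0,0,0,0,0.14]
    - [0.5,0,0,0,0,0,0.14]
    - [0.5,0,0,0,0,0,0.14]
    - [0.5,0,0,0,0,0,0.14]
    - [0.5,0,0,0,0,0,0.14]
    - [0.5,0,0,0,0,0,0.14]
    - [0.5,0,0,0,0,0,0.14]
    - [0.5,0,0,0,0,0,0.14]
    - [0.5,0,0,0,0,0,0.14]
    - [0.5,0,0,0,0,0,0.14]
    - [0.5,0,0,0,0,0,0.14]
    - [0.5,0,0,0,0,0,0.14]
    - [0.5,0,0,0,0,0,0.14]
    - [0.5,0,0,0,0,0,0.14]
    - [0.5,0,0,0,0,0,0.14]
    - [0.5,0,0,0,0,0,0.14]
    - [0.5,0,0,0,0,0,0.14]
    - [0.5,0,0,0,0,0,0.12]

```text
time_s: 16.25
ee_pos: [0.4832, -0.359, 0.174]
eef_rot: [-3.141, 0.0, 0.358]
force: [-0.0, -0.4, -0.4]
grip_width: 0.047
grip_force: 0.0
```

Run:
```python
from h import *
o=ctrl.get_obs();w=ctrl.camera("wrist");T=pose(w,o);print(o["ee_pos"],o["eef_rot"],o["qpos"].round(2),o["time_s"])
cv2.imwrite("pics/w7.png",w["color"])
d=ctrl.cut_out("bar",w)[0];m=d["mask"];print(d["conf"],m.sum(),cv2.boxPoints(cv2.minAreaRect(np.argwhere(m)[:,::-1].astype(np.float32))).round().tolist())
print(fitbox(w,T,m,[.485,-.36,.367],[.246,.012],.0,.012))
P=ray(w,T,np.argwhere(m),.010);print(cv2.minAreaRect(P[:,:2].astype(np.float32)))
```

```text
[ 0.4831725  -0.35895096  0.1739887 ] [-3.14081542e+00  2.35599660e-04  3.57686080e-01] [-0.7   0.41  1.35  0.    1.38  0.51] 16.25
0.8 2686 [[279.0, 56.0], [291.0, 56.0], [294.0, 287.0], [281.0, 287.0]]
(array([ 0.4875, -0.3607,  0.3738]), np.float64(0.111))
((0.4864616394042969, -0.36083343625068665), (0.24668395519256592, 0.012891273945569992), 21.244739532470703)
```

View pics/w7.png

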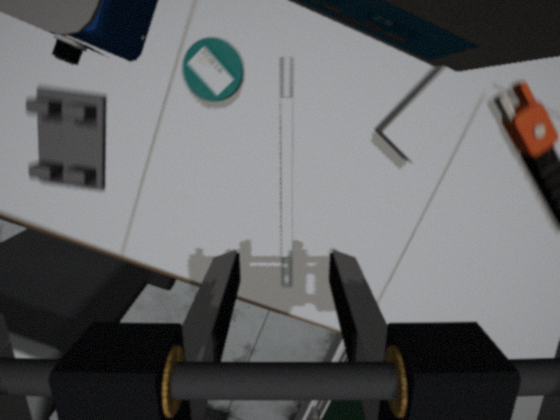

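The bar lies along column 286, rows 56–287, midway between the open fingers, and nothing is in the way. I'll descend and then feel for the bench.

move_arm:
  increments:
    - [0.4,0.06,0.06,0.3,0,0,-0.014]
    - [0.4,0,0,0.6,0,0,0]
    - [0.4,0,0,0.6,0,0,0]
    - [0.4,0,0,0.6,0,0,0]
    - [0.4,0,0,0.6,0,0,0]
    - [0.4,0,0,0.6,0,0,0]
    - [0.4,0,0,0.4,0,0,0]
    - [0.4,0,0,0.2,0,0,0]
    - [0.4,0,0,0,0,0,0]
    - [0.4,0,0,0,0,0,0]

```text
time_s: 17.35
ee_pos: [0.4871, -0.3626, -0.02]
eef_rot: [3.141, -0.0, 0.377]
force: [0.0, -0.2, 0.3]
grip_width: 0.0375
grip_force: 0.0
```

Run:
```python
from h import *
o=ctrl.get_obs();s=ctrl.camera("scene");T=pose(s,o);print(o["ee_pos"],o["force"])
a,b=np.array(proj(s,T,[o["ee_pos"]])[0]).round().astype(int);print(a,b)
x0,y0=max(a-30,0),b-50
w=ctrl.camera("wrist")
cv2.imwrite("pics/w8.png",np.hstack([cv2.resize(s["color"][y0:y0+60,x0:x0+60],(400,400),interpolation=2),cv2.resize(w["color"][150:350,180:380],(400,400),interpolation=2)]))
for z in(.03,.035,.04,.045): print(z,((proj(s,T,[o["ee_pos"]+[0,0,z]])[0]-[x0,y0])*400/60).round())
```

```text
[ 0.48711041 -0.36256921 -0.02003185] [ 0.03288389 -0.19209794  0.3373372 ]
314 300
0.03 [200. 285.]
0.035 [200. 277.]
0.04 [201. 268.]
0.045 [201. 260.]
```

View pics/w8.png

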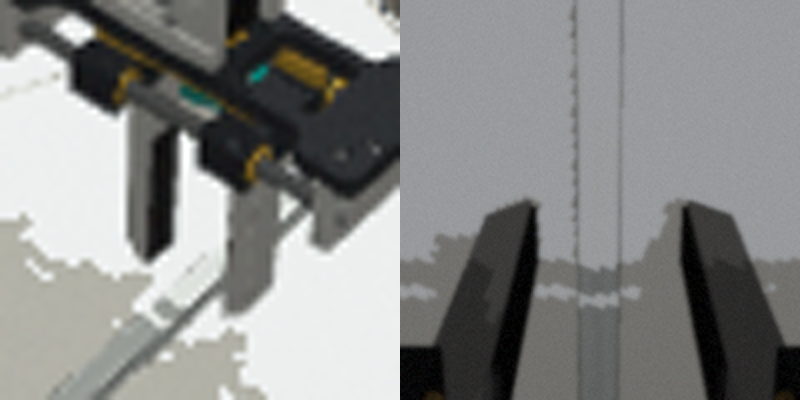

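Tips average about (197,286) in the crop, which is about 30 mm above the reported TCP, so they are about 10 mm off the bench. I'll go down in small steps.

move_arm:
  increments:
    - [0.4,0,0,0.04,0,0,0]
    - [0.4,0,0,0.04,0,0,0]
    - [0.4,0,0,0.03,0,0,0]
    - [0.4,0,0,0,0,0,0]

```text
time_s: 17.85
ee_pos: [0.4866, -0.3624, -0.0264]
eef_rot: [-3.141, 0.0, 0.376]
force: [-0.6, 0.0, 0.3]
grip_width: 0.0375
grip_force: 0.0
```

move_arm:
  increments:
    - [0.4,0,0,0.03,0,0,0]
    - [0.4,0,0,0,0,0,0]

```text
time_s: 18.05
ee_pos: [0.4866, -0.3624, -0.0278]
eef_rot: [-3.141, 0.0, 0.376]
force: [0.5, -0.1, -1.0]
grip_width: 0.0378
grip_force: 0.0
```

move_arm:
  increments:
    - [0.4,0,0,0.03,0,0,0]
    - [0.4,0,0,0,0,0,0]

```text
time_s: 18.25
ee_pos: [0.4866, -0.3624, -0.0294]
eef_rot: [-3.141, 0.0, 0.376]
force: [-0.2, -0.2, 0.8]
grip_width: 0.0376
grip_force: 0.0
```

move_arm:
  increments:
    - [0.4,0,0,0.03,0,0,0]
    - [0.4,0,0,0,0,0,0]

```text
time_s: 18.45
ee_pos: [0.4866, -0.3624, -0.0309]
eef_rot: [-3.141, 0.0, 0.376]
force: [0.3, -0.4, -0.8]
grip_width: 0.0378
grip_force: 0.0
```

move_arm:
  increments:
    - [0.4,0,0,0.03,0,0,0]
    - [0.4,0,0,0,0,0,0]

```text
time_s: 18.65
ee_pos: [0.4866, -0.3624, -0.0323]
eef_rot: [-3.141, 0.0, 0.376]
force: [-0.3, 0.1, -0.5]
grip_width: 0.0373
grip_force: 0.0
```

move_arm:
  increments:
    - [0.4,0,0,0.03,0,0,0]
    - [0.4,0,0,0,0,0,0]

```text
time_s: 18.85
ee_pos: [0.4866, -0.3624, -0.0339]
eef_rot: [-3.141, 0.0, 0.376]
force: [0.2, 0.7, -0.9]
grip_width: 0.0375
grip_force: 0.0
```

move_arm:
  increments:
    - [0.4,0,0,0.03,0,0,0]
    - [0.4,0,0,0,0,0,0]

```text
time_s: 19.05
ee_pos: [0.4866, -0.3624, -0.0354]
eef_rot: [-3.141, 0.0, 0.376]
force: [0.4, -0.0, 0.2]
grip_width: 0.0377
grip_force: 0.0
```

move_arm:
  increments:
    - [0.4,0,0,0.03,0,0,0]
    - [0.4,0,0,0,0,0,0]

```text
time_s: 19.25
ee_pos: [0.4866, -0.3624, -0.0369]
eef_rot: [-3.141, 0.0, 0.376]
force: [0.5, 0.8, 0.9]
grip_width: 0.0379
grip_force: 0.0
```

move_arm:
  increments:
    - [0.4,0,0,0.03,0,0,0]
    - [0.4,0,0,0,0,0,0]

```text
time_s: 19.45
ee_pos: [0.4866, -0.3624, -0.0384]
eef_rot: [-3.141, 0.0, 0.376]
force: [0.4, 0.7, 0.7]
grip_width: 0.0378
grip_force: 0.0
```

move_arm:
  increments:
    - [0.4,0,0,0.03,0,0,0]
    - [0.4,0,0,0,0,0,0]

```text
time_s: 19.65
ee_pos: [0.4868, -0.3625, -0.0387]
eef_rot: [3.141, -0.0, 0.376]
force: [-4.5, 3.3, 12.8]
grip_width: 0.0377
grip_force: 6.0
```

move_arm:
  increments:
    - [0.4,0,0,0.03,0,0,0]
    - [0.4,0,0,0,0,0,0]

```text
time_s: 19.85
ee_pos: [0.4869, -0.3626, -0.0388]
eef_rot: [3.141, -0.0, 0.376]
force: [-10.9, 8.4, 28.0]
grip_width: 0.0378
grip_force: 13.8
```

The bench is met at TCP −0.0387, so the tips are 38.7 mm behind the reported TCP. I'll back off and grip.

move_arm:
  increments:
    - [0.4,0,0,-0.08,0,0,0]
    - [0,0,0,0,0,0,0]
    - [0,0,0,0,0,0,0]
    - [0,0,0,0,0,0,0]
    - [0,0,0,0,0,0,0]
    - [0,0,0,0,0,0,0]
    - [0,0,0,0,0,0,0]
  force: 45

```text
time_s: 20.55
ee_pos: [0.4866, -0.3624, -0.0374]
eef_rot: [-3.141, 0.0, 0.376]
force: [0.4, -1.1, -2.3]
grip_width: 0.0112
grip_force: 45.0
```

move_arm:
  increments:
    - [0,0,0,-0.3,0,0,0]
    - [0,0,0,-0.7,0,0,0]
    - [0,0,0,-0.8,0,0,0]
    - [0,0,0,-0.8,0,0,0]
    - [0,0,0,-0.8,0,0,0]
    - [0,0,0,-0.6,0,0,0]
    - [0,0,0,0,0,0,-0.133]
    - [0,0,0,0,0,0,-0.133]
    - [0,0,0,0,0,0,-0.133]
    - [0,0,0,0,0,0,-0.133]
    - [0,0,0,0,0,0,-0.133]
    - [0,0,0,0,0,0,-0.133]
    - [0,0,0,0,0,0,-0.133]
    - [0,0,0,0,0,0,-0.133]
    - [0,0,0,0,0,0,-0.131]
    - [0,0,-0.45,0,0,0,0]
    - [0,0,-0.45,0,0,0,0]
    - [0,0,0,0,0,0,0]

```text
time_s: 22.35
ee_pos: [0.44, -0.3626, 0.1642]
eef_rot: [3.141, 0.001, 1.57]
force: [0.2, 0.6, -1.2]
grip_width: 0.0116
grip_force: 45.0
```

move_arm:
  increments:
    - [0,0.4,0,0,0,0,0]
    - [0,0.7,0,0,0,0,0]
    - [0,0.7,0,0,0,0,0]
    - [0,0.7,0,0,0,0,0]
    - [0,0.7,0,0,0,0,0]
    - [0,0.7,0,0,0,0,0]
    - [0,0.7,0,0,0,0,0]
    - [0,0.7,0,0,0,0,0]
    - [0,0.7,0,0,0,0,0]
    - [0,0.7,0,0,0,0,0]
    - [0,0.7,0,0,0,0,0]
    - [0,0.7,0,0,0,0,0]
    - [0,0.7,0,0,0,0,0]
    - [0,0.7,0,0,0,0,0]
    - [0,0.7,0,0,0,0,0]
    - [0,0.7,0,0,0,0,0]
    - [0,0.24,0,0,0,0,0]
    - [0,0,0,0,0,0,0]
    - [0,0,0,0,0,0,0]

```text
time_s: 24.25
ee_pos: [0.4418, 0.194, 0.1631]
eef_rot: [3.141, 0.0, 1.571]
force: [-0.7, 0.4, -1.6]
grip_width: 0.0116
grip_force: 45.0
```

move_arm:
  increments:
    - [0,0,0.45,0,0,0,0]
    - [0,0,0.45,0,0,0,0]
    - [0,0,0.45,0,0,0,0]
    - [0,0,0,0,0,0,0]
    - [0,0,0,0,0,0,0]

```text
time_s: 24.75
ee_pos: [0.5092, 0.1933, 0.1627]
eef_rot: [-3.141, 0.0, 1.569]
force: [-1.4, 0.2, -1.6]
grip_width: 0.0115
grip_force: 45.0
```

Run:
```python
from h import *
o=ctrl.get_obs();w=ctrl.camera("wrist");T=pose(w,o);t=ctrl.camera("top");print(o["ee_pos"],o["eef_rot"])
za=o["ee_pos"][2]+.0434
d=ctrl.cut_out("bar",w)[0];m=d["mask"]
Q=ray(w,T,np.argwhere(m),za);print("wrist bar rect",d["conf"],cv2.minAreaRect(Q[:,:2].astype(np.float32)))
d=ctrl.cut_out("bar",t)[0];m=d["mask"];Q=ray(t,pose(t,o),np.argwhere(m),za+.006);print("top bar",d["conf"],cv2.minAreaRect(Q[:,:2].astype(np.float32)))
cv2.imwrite("pics/w9.png",np.vstack([w["color"][:340],cv2.resize(t["color"][170:250,110:250],(560,320)[:2],interpolation=2)[:255]]))
# predicted fork slots: (rack .509,.1945), tower y +-.105 at z .12
for s in(-1,1): print(proj(w,T,[[.509,.1945+s*.105,.12],[.509-.01,.1945+s*.105,.12],[.509+.01,.1945+s*.105,.12]]).round().tolist())
```

```text
[0.50917275 0.19330814 0.16270228] [-3.14098965e+00  2.41246725e-04  1.56913844e+00]
wrist bar rect 0.6 ((0.5101543664932251, 0.20524710416793823), (0.22331145405769348, 0.012712505646049976), 89.93598937988281)
top bar 0.55 ((0.5084744691848755, 0.12734851241111755), (0.11040880531072617, 0.010833056643605232), 89.93610382080078)
[[283.0, 338.0], [271.0, 338.0], [296.0, 338.0]]
[[283.0, 65.0], [268.0, 65.0], [298.0, 65.0]]
```

View pics/w9.png

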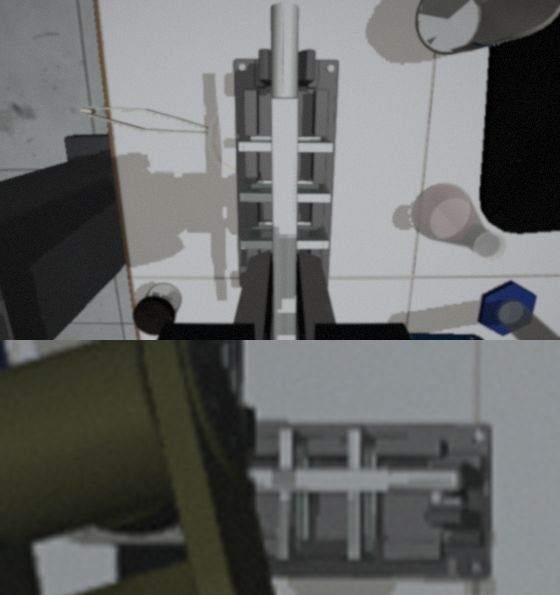

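The bar (column 285) is centred over the tower (columns 258–314) and parallel to the carrier. I'll lower it into the forks.

move_arm:
  increments:
    - [0,0,0,0.4,0,0,0]
    - [0,0,0,0.6,0,0,0]
    - [0,0,0,0.5,0,0,0]
    - [0,0,0,0.12,0,0,0]
    - [0,0,0,0.08,0,0,0]
    - [0,0,0,0.06,0,0,0]
    - [0,0,0,0,0,0,0]

```text
time_s: 25.65
ee_pos: [0.5095, 0.1947, 0.0756]
eef_rot: [3.14, -0.0, 1.571]
force: [0.1, -0.2, -1.1]
grip_width: 0.0114
grip_force: 45.0
```

move_arm:
  increments:
    - [0,0,0,0.06,0,0,0]
    - [0,0,0,0.04,0,0,0]
    - [0,0,0,0,0,0,0]

```text
time_s: 25.95
ee_pos: [0.5091, 0.1945, 0.0697]
eef_rot: [-3.141, 0.0, 1.571]
force: [-0.3, -0.4, -1.3]
grip_width: 0.0117
grip_force: 45.0
```

move_arm:
  increments:
    - [0,0,0,0.05,0,0,0]
    - [0,0,0,0,0,0,0]

```text
time_s: 26.15
ee_pos: [0.5094, 0.1946, 0.0674]
eef_rot: [3.141, -0.0, 1.571]
force: [0.4, 0.1, -0.5]
grip_width: 0.0118
grip_force: 45.0
```

move_arm:
  increments:
    - [0,0,0,0.02,0,0,0]
    - [0,0,0,0,0,0,0]
    - [0.3,0,0,0,0,0,0]
    - [0.3,0,0,0,0,0,0]
    - [0.3,0,0,0,0,0,0]
    - [0.3,0,0,-0.2,0,0,0]
    - [0.3,0,0,-0.5,0,0,0]
    - [0.3,0,0,-0.6,0,0,0]
    - [0,0,0,0,0,0,0]
    - [0,0,0,0,0,0,0]
    - [0,0,0,0,0,0,0]

```text
time_s: 27.25
ee_pos: [0.5088, 0.1944, 0.1306]
eef_rot: [-3.14, 0.0, 1.571]
force: [0.4, 0.3, -0.5]
grip_width: 0.0075
grip_force: 0.0
```

Run:
```python
from h import *
o=ctrl.get_obs();w=ctrl.camera("wrist");T=pose(w,o);s=ctrl.camera("scene");print(o["ee_pos"],o["grip_width"])
d=ctrl.cut_out("bar",w)[0];m=d["mask"]
Q=ray(w,T,np.argwhere(m),.111);print("wrist bar rect",d["conf"],cv2.minAreaRect(Q[:,:2].astype(np.float32)))
cv2.imwrite("pics/w10.png",np.vstack([cv2.resize(w["color"][:340],(420,255)),cv2.resize(s["color"][130:230,190:310],(420,345),interpolation=2)]))
```

```text
[0.50875513 0.19439259 0.13063349] 0.007541457694041028
wrist bar rect 0.82 ((0.5097951889038086, 0.20232033729553223), (0.23176145553588867, 0.01284508965909481), 89.95108032226562)
```

View pics/w10.png

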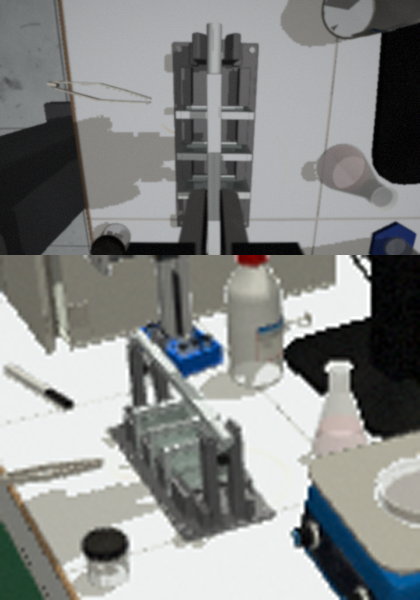

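The scene view shows the bar lying in both forks, with all plates standing and the glassware untouched. That used my picture allowance (and went over it), so from here I work on force readings. Next I press the +y end with closed fingers, 70 mm from the middle.

move_arm:
  increments:
    - [0,0.5,0,0,0,0,0]
    - [0,0.5,0,0,0,0,0]
    - [0,0.4,0,0,0,0,0]
    - [0,0,0,0.4,0,0,0]
    - [0,0,0,0.4,0,0,0]
    - [0,0,0,0.07,0,0,0]
    - [0,0,0,0,0,0,0]

```text
time_s: 28.1
ee_pos: [0.5089, 0.2643, 0.0874]
eef_rot: [-3.14, 0.001, 1.571]
force: [-0.1, -0.4, 0.3]
grip_width: 0.0002
grip_force: 0.0
```

move_arm:
  increments:
    - [0,0,0,0.06,0,0,0]
    - [0,0,0,0.06,0,0,0]
    - [0,0,0,0,0,0,0]

```text
time_s: 28.4
ee_pos: [0.5092, 0.2645, 0.0819]
eef_rot: [3.141, -0.0, 1.571]
force: [0.3, 0.1, -0.2]
grip_width: 0.0006
grip_force: 0.0
```

move_arm:
  increments:
    - [0,0,0,0.06,0,0,0]
    - [0,0,0,0,0,0,0]

```text
time_s: 28.6
ee_pos: [0.5091, 0.2645, 0.0786]
eef_rot: [-3.141, 0.0, 1.571]
force: [0.2, -1.1, -0.1]
grip_width: 0.0007
grip_force: 0.0
```

move_arm:
  increments:
    - [0,0,0,0.06,0,0,0]
    - [0,0,0,0,0,0,0]

```text
time_s: 28.8
ee_pos: [0.5094, 0.2647, 0.0758]
eef_rot: [3.141, -0.0, 1.571]
force: [0.3, 0.6, 0.4]
grip_width: 0.0009
grip_force: 0.7
```

move_arm:
  increments:
    - [0,0,0,0.04,0,0,0]
    - [0,0,0,0.04,0,0,0]
    - [0,0,0,0,0,0,0]

```text
time_s: 29.1
ee_pos: [0.5092, 0.2647, 0.0718]
eef_rot: [3.141, -0.0, 1.571]
force: [0.5, 0.4, 2.1]
grip_width: 0.0004
grip_force: 1.0
```

move_arm:
  increments:
    - [0,0,0,0.03,0,0,0]
    - [0,0,0,0,0,0,0]

```text
time_s: 29.3
ee_pos: [0.5092, 0.2646, 0.0703]
eef_rot: [3.142, -0.0, 1.571]
force: [1.6, 1.4, 2.9]
grip_width: 0.0005
grip_force: 1.4
```

move_arm:
  increments:
    - [0,0,0,0.02,0,0,0]
    - [0,0,0,0,0,0,0]

```text
time_s: 29.5
ee_pos: [0.5092, 0.2646, 0.0693]
eef_rot: [3.142, -0.0, 1.571]
force: [0.1, 2.9, 3.5]
grip_width: 0.0004
grip_force: 1.6
```

move_arm:
  increments:
    - [0,0,0,0.02,0,0,0]
    - [0,0,0,0,0,0,0]

```text
time_s: 29.7
ee_pos: [0.5094, 0.2646, 0.0686]
eef_rot: [3.141, -0.0, 1.571]
force: [1.5, 2.6, 6.9]
grip_width: 0.0005
grip_force: 3.3
```

move_arm:
  increments:
    - [0,0,0,0.02,0,0,0]
    - [0,0,0,0,0,0,0]

```text
time_s: 29.9
ee_pos: [0.5097, 0.2646, 0.0678]
eef_rot: [3.14, -0.0, 1.571]
force: [1.5, 1.5, 7.5]
grip_width: 0.0007
grip_force: 3.7
```

move_arm:
  increments:
    - [0,0,0,0.02,0,0,0]
    - [0,0,0,0,0,0,0]

```text
time_s: 30.1
ee_pos: [0.5099, 0.2646, 0.067]
eef_rot: [3.14, -0.0, 1.571]
force: [2.9, 1.4, 7.8]
grip_width: 0.0002
grip_force: 4.0
```

move_arm:
  increments:
    - [0,0,0,0.02,0,0,0]
    - [0,0,0,0,0,0,0]

```text
time_s: 30.3
ee_pos: [0.5098, 0.2646, 0.0661]
eef_rot: [3.14, -0.0, 1.571]
force: [1.4, 1.2, 8.4]
grip_width: 0.0003
grip_force: 4.5
```

move_arm:
  increments:
    - [0,0,0,0.02,0,0,0]
    - [0,0,0,0,0,0,0]

```text
time_s: 30.5
ee_pos: [0.5098, 0.2646, 0.0652]
eef_rot: [3.14, -0.001, 1.571]
force: [1.1, 2.0, 9.6]
grip_width: 0.0004
grip_force: 4.8
```

move_arm:
  increments:
    - [0,0,0,0.02,0,0,0]
    - [0,0,0,0,0,0,0]

```text
time_s: 30.7
ee_pos: [0.5098, 0.2647, 0.0641]
eef_rot: [3.14, -0.001, 1.571]
force: [0.5, 2.3, 9.1]
grip_width: 0.0004
grip_force: 4.5
```

move_arm:
  increments:
    - [0,0,0,0.02,0,0,0]
    - [0,0,0,0,0,0,0]

```text
time_s: 30.9
ee_pos: [0.5097, 0.2647, 0.063]
eef_rot: [3.14, -0.001, 1.571]
force: [0.7, 2.1, 8.5]
grip_width: 0.0003
grip_force: 4.0
```

move_arm:
  increments:
    - [0,0,0,0.02,0,0,0]
    - [0,0,0,0,0,0,0]

```text
time_s: 31.1
ee_pos: [0.5092, 0.2644, 0.0614]
eef_rot: [3.142, 0.0, 1.571]
force: [0.8, 0.6, 1.3]
grip_width: 0.0007
grip_force: 0.9
```

Force fell from 9.6 to 1.3 N, so the +y end has clicked. I'll do the other end the same way.

move_arm:
  increments:
    - [0,0,0,-0.3,0,0,0]
    - [0,0,0,-0.5,0,0,0]
    - [0,-0.5,0,0,0,0,0]
    - [0,-0.6,0,0,0,0,0]
    - [0,-0.6,0,0,0,0,0]
    - [0,-0.6,0,0,0,0,0]
    - [0,-0.5,0,0,0,0,0]
    - [0,0,0,0.2,0,0,0]
    - [0,0,0,0.2,0,0,0]
    - [0,0,0,0,0,0,0]

```text
time_s: 32.1
ee_pos: [0.5081, 0.125, 0.0793]
eef_rot: [-3.138, 0.001, 1.571]
force: [0.6, 0.4, -0.2]
grip_width: 0.0004
grip_force: 0.0
```

```bash
cat > chk.py <<'E'
from h import *
o=ctrl.get_obs();s=ctrl.camera("scene");T=pose(s,o)
d=ctrl.cut_out("bar",s)
for e in d[:1]:
    m=e["mask"];im=np.argwhere(m);print("conf",e["conf"],m.sum(),"rowmin/max",im[:,0].min(),im[:,0].max())
    # per-column top of the mask vs prediction for axis heights: end tops
    for sg in(1,-1):
        for z in(.111,.094,.086,.078): print(sg,z,proj(s,T,[[.509,.1945+sg*.123,z]]).round(1).tolist())
    print("extreme pts",im[im[:,1].argmin()][::-1],im[im[:,1].argmax()][::-1],im[im[:,0].argmin()][::-1],im[im[:,0].argmax()][::-1])
E
python3 chk.py
```

```text
conf 0.68 111 rowmin/max 158 183
1 0.111 [[229.6, 152.2]]
1 0.094 [[230.0, 156.1]]
1 0.086 [[230.1, 157.9]]
1 0.078 [[230.3, 159.7]]
-1 0.111 [[255.5, 183.1]]
-1 0.094 [[255.7, 187.3]]
-1 0.086 [[255.8, 189.2]]
-1 0.078 [[255.9, 191.2]]
extreme pts [231 159] [255 182] [232 158] [254 183]
```

The scene shows the +y end staying down (row 158, axis about 0.086–0.09) and the −y end still up. Pressing it now.

move_arm:
  increments:
    - [0,0,0,0.06,0,0,0]
    - [0,0,0,0.06,0,0,0]
    - [0,0,0,0,0,0,0]

```text
time_s: 32.5
ee_pos: [0.5092, 0.1248, 0.0752]
eef_rot: [3.141, -0.0, 1.571]
force: [0.5, 0.0, 2.3]
grip_width: 0.0006
grip_force: 0.8
```

move_arm:
  increments:
    - [0,0,0,0.04,0,0,0]
    - [0,0,0,0,0,0,0]

```text
time_s: 32.7
ee_pos: [0.5093, 0.1246, 0.0734]
eef_rot: [3.141, -0.0, 1.571]
force: [1.0, 1.3, 1.7]
grip_width: 0.0003
grip_force: 0.9
```

move_arm:
  increments:
    - [0,0,0,0.04,0,0,0]
    - [0,0,0,0,0,0,0]

```text
time_s: 32.9
ee_pos: [0.5092, 0.1245, 0.0712]
eef_rot: [3.142, 0.0, 1.571]
force: [1.0, -0.1, 1.8]
grip_width: 0.0002
grip_force: 1.1
```

move_arm:
  increments:
    - [0,0,0,0.02,0,0,0]
    - [0,0,0,0,0,0,0]

```text
time_s: 33.1
ee_pos: [0.5092, 0.1244, 0.0705]
eef_rot: [3.142, 0.0, 1.571]
force: [-0.4, -1.0, 5.5]
grip_width: 0.0007
grip_force: 2.6
```

move_arm:
  increments:
    - [0,0,0,0.02,0,0,0]
    - [0,0,0,0,0,0,0]

```text
time_s: 33.3
ee_pos: [0.5095, 0.1244, 0.0698]
eef_rot: [3.141, 0.0, 1.571]
force: [-0.7, -1.9, 6.3]
grip_width: 0.0003
grip_force: 3.2
```

move_arm:
  increments:
    - [0,0,0,0.02,0,0,0]
    - [0,0,0,0,0,0,0]

```text
time_s: 33.5
ee_pos: [0.5096, 0.1244, 0.0689]
eef_rot: [3.14, 0.0, 1.571]
force: [-0.5, -2.3, 5.9]
grip_width: 0.0004
grip_force: 3.4
```

move_arm:
  increments:
    - [0,0,0,0.02,0,0,0]
    - [0,0,0,0,0,0,0]

```text
time_s: 33.7
ee_pos: [0.5096, 0.1243, 0.0679]
eef_rot: [3.14, 0.0, 1.571]
force: [0.1, -2.0, 5.4]
grip_width: 0.0006
grip_force: 3.2
```

move_arm:
  increments:
    - [0,0,0,0.02,0,0,0]
    - [0,0,0,0,0,0,0]

```text
time_s: 33.9
ee_pos: [0.5096, 0.1243, 0.0668]
eef_rot: [3.141, 0.0, 1.571]
force: [0.4, -1.9, 6.1]
grip_width: 0.0002
grip_force: 2.9
```

move_arm:
  increments:
    - [0,0,0,0.02,0,0,0]
    - [0,0,0,0,0,0,0]

```text
time_s: 34.1
ee_pos: [0.5095, 0.1242, 0.0657]
eef_rot: [3.141, 0.0, 1.571]
force: [0.3, -2.4, 4.9]
grip_width: 0.0003
grip_force: 2.5
```

move_arm:
  increments:
    - [0,0,0,0.01,0,0,0]
    - [0,0,0,0,0,0,0]

```text
time_s: 34.3
ee_pos: [0.5095, 0.1242, 0.0652]
eef_rot: [3.141, 0.0, 1.571]
force: [0.1, -3.4, 5.1]
grip_width: 0.0003
grip_force: 2.4
```

move_arm:
  increments:
    - [0,0,0,0.02,0,0,0]
    - [0,0,0,0,0,0,0]

```text
time_s: 34.5
ee_pos: [0.5093, 0.1243, 0.0639]
eef_rot: [3.141, 0.0, 1.571]
force: [1.3, -1.9, 3.2]
grip_width: 0.0006
grip_force: 1.6
```

move_arm:
  increments:
    - [0,0,0,0.016,0,0,0]
    - [0,0,0,0,0,0,0]

```text
time_s: 34.7
ee_pos: [0.5091, 0.1246, 0.0628]
eef_rot: [-3.141, -0.0, 1.571]
force: [0.9, -1.2, 1.6]
grip_width: 0.0005
grip_force: 0.9
```

move_arm:
  increments:
    - [0,0,0,0.014,0,0,0]
    - [0,0,0,0,0,0,0]

```text
time_s: 34.9
ee_pos: [0.5089, 0.1246, 0.062]
eef_rot: [-3.141, -0.0, 1.571]
force: [0.0, -0.3, 1.0]
grip_width: 0.0004
grip_force: 0.2
```

Force is down to about 1 N. I'll lift clear and check that both ends stay down.

move_arm:
  increments:
    - [0,0,0,-0.2,0,0,0]
    - [0,0,0,-0.5,0,0,0]
    - [0,0,0,-0.7,0,0,0]
    - [0,0,0,-0.7,0,0,0]
    - [0,0,0,-0.7,0,0,0]
    - [0,0,0,0,0,0,0]
    - [0,0,0,0,0,0,0]

```text
time_s: 35.6
ee_pos: [0.5092, 0.1246, 0.2029]
eef_rot: [3.141, -0.0, 1.571]
force: [-0.6, -0.3, -0.0]
grip_width: 0.0006
grip_force: 0.0
```

```bash
python3 chk.py
python3 - <<'E'
from h import *
o=ctrl.get_obs();t=ctrl.camera("top");T=pose(t,o);w=ctrl.camera("wrist");W=pose(w,o);print(o["time_s"],o["ee_pos"])
for n,c,P in(("top",t,T),("wrist",w,W)):
    for k in("flask","ferrule_jar","plate_c","bar"):
        for d in ctrl.cut_out(k,c)[:3]: print(n,k,round(d["conf"],2),np.round(d["centre"]),ray(c,P,d["centre"],{"plate_c":.066,"bar":.09}.get(k,0)).round(3)[0,:2])
d=ctrl.cut_out("bar",w)[0];m=d["mask"];im=np.argwhere(m)
# apparent bar width (px) per row vs height of the axis
for sel in(im[:,0].min()+8,im[:,0].min()+60,im[:,0].min()+120):
    c=im[im[:,0]==sel][:,1]
    if len(c): print("row",sel,"width",len(c),"far-end row",im[:,0].min())
for z in(.111,.094,.086,.078): print(z,proj(w,W,[[.509,.1945+.123,z]]).round(1).tolist())
E
```

```text
35.7 [0.50861956 0.12449796 0.20138439]
top flask 0.78 [142. 195.] [0.685 0.176]
top ferrule_jar 0.61 [266. 235.] [0.365 0.069]
top ferrule_jar 0.32 [144. 196.] [0.681 0.171]
top bar 0.68 [206. 219.] [0.513 0.099]
wrist flask 0.73 [149. 447.] [0.693 0.156]
wrist ferrule_jar 0.85 [240. 162.] [0.361 0.046]
wrist plate_c 0.91 [115. 297.] [0.521 0.195]
wrist plate_c 0.83 [158. 293.] [0.517 0.155]
wrist plate_c 0.81 [ 65. 279.] [0.504 0.239]
wrist bar 0.75 [117. 286.] [0.511 0.194]
row 8 width 16 far-end row 0
row 60 width 15 far-end row 0
row 120 width 15 far-end row 0
0.111 [[284.3, -53.7]]
0.094 [[284.3, -45.1]]
0.086 [[284.3, -41.3]]
0.078 [[284.3, -37.8]]
```

move_arm:
  increments:
    - [0,0,-0.6,0,0,0,0]
    - [0,0,-0.6,0,0,0,0]
    - [0,0,-0.6,0,0,0,0]
    - [0,0.6,-0.6,0,0,0,0]
    - [0,0.6,0,0,0,0,0]
    - [0,0.6,0,0,0,0,0]
    - [0,0,0,0,0,0,0]

```text
time_s: 36.95
ee_pos: [0.3888, 0.2168, 0.2024]
eef_rot: [3.141, -0.0, 1.573]
force: [0.7, -0.7, 0.3]
grip_width: 0.0008
grip_force: 0.0
```

```bash
python3 chk.py
python3 - <<'E'
from h import *
o=ctrl.get_obs();s=ctrl.camera("scene");T=pose(s,o);m=ctrl.cut_out("bar",s)
print([ (round(d["conf"],2),np.round(d["centre"]),int(d["mask"].sum())) for d in m[:3]])
if m:
    m=m[0]["mask"].astype(float)
    def f(p):
        y=np.array([-.123,.123]);best=np.zeros(m.shape,np.uint8)
        P=[[.509+a,.1945+b*.123,(p[0] if b<0 else p[1])+c] for a in(-.006,.006) for b in(-1,1) for c in(-.006,.006)]
        h=cv2.convexHull((proj(s,T,P)*16).astype(np.float32)).astype(np.int32);cv2.fillConvexPoly(best,h,255,cv2.LINE_AA,4);q=best/255.
        return 1-np.minimum(q,m).sum()/np.maximum(q,m).sum()
    g=[(f((a,b)),a,b) for a in np.arange(.07,.125,.003) for b in np.arange(.07,.125,.003)];print(sorted(g)[:4])
E
```

```text
conf 0.68 107 rowmin/max 159 186
1 0.111 [[229.6, 152.2]]
1 0.094 [[230.0, 156.1]]
1 0.086 [[230.1, 157.9]]
1 0.078 [[230.3, 159.7]]
-1 0.111 [[255.5, 183.1]]
-1 0.094 [[255.7, 187.3]]
-1 0.086 [[255.8, 189.2]]
-1 0.078 [[255.9, 191.2]]
extreme pts [232 159] [254 185] [232 159] [254 186]
[(0.44, array([174., 241.]), 147)]
[(np.float64(0.3748446683459279), np.float64(0.09700000000000003), np.float64(0.07900000000000001)), (np.float64(0.381566758181604), np.float64(0.10000000000000003), np.float64(0.07900000000000001)), (np.float64(0.3824934950085882), np.float64(0.10000000000000003), np.float64(0.07600000000000001)), (np.float64(0.38328039176758655), np.float64(0.09400000000000003), np.float64(0.07900000000000001))]
```

The −y end dropped about 3 px (roughly 12 mm), but its exact height is unclear. I'll confirm with a light touch.

move_arm:
  increments:
    - [0,-0.6,0.3,0,0,0,0]
    - [0,-0.6,0.6,0,0,0,0]
    - [0,-0.6,0.6,0,0,0,0]
    - [0,-0.05,0.6,0,0,0,0]
    - [0,0,0.3,0,0,0,0]
    - [0,0,0,0.6,0,0,0]
    - [0,0,0,0.7,0,0,0]
    - [0,0,0,0.7,0,0,0]
    - [0,0,0,0.4,0,0,0]
    - [0,0,0,0.1,0,0,0]
    - [0,0,0,0,0,0,0]

```text
time_s: 38.25
ee_pos: [0.5092, 0.1214, 0.0775]
eef_rot: [-3.141, 0.0, 1.57]
force: [0.4, 0.4, 0.5]
grip_width: 0.0006
grip_force: 0.0
```

move_arm:
  increments:
    - [0,0,0,0.06,0,0,0]
    - [0,0,0,0.06,0,0,0]
    - [0,0,0,0,0,0,0]

```text
time_s: 38.55
ee_pos: [0.5093, 0.122, 0.0716]
eef_rot: [3.141, -0.0, 1.571]
force: [-0.5, -0.3, -0.6]
grip_width: 0.0005
grip_force: 0.0
```

move_arm:
  increments:
    - [0,0,0,0.04,0,0,0]
    - [0,0,0,0,0,0,0]

```text
time_s: 38.75
ee_pos: [0.5091, 0.1221, 0.0693]
eef_rot: [-3.142, -0.0, 1.571]
force: [0.6, 0.0, 0.6]
grip_width: 0.0002
grip_force: 0.0
```

move_arm:
  increments:
    - [0,0,0,0.06,0,0,0]
    - [0,0,0,0.06,0,0,0]
    - [0,0,0,0,0,0,0]

```text
time_s: 39.05
ee_pos: [0.5089, 0.122, 0.0628]
eef_rot: [-3.141, 0.0, 1.571]
force: [-0.3, 0.2, 1.2]
grip_width: 0.0004
grip_force: 0.0
```

move_arm:
  increments:
    - [0,0,0,0.02,0,0,0]
    - [0,0,0,0,0,0,0]

```text
time_s: 39.25
ee_pos: [0.5092, 0.122, 0.0623]
eef_rot: [-3.142, 0.0, 1.571]
force: [-0.0, 0.2, 0.1]
grip_width: 0.0002
grip_force: 0.0
```

move_arm:
  increments:
    - [0,0,0,0.02,0,0,0]
    - [0,0,0,0,0,0,0]

```text
time_s: 39.45
ee_pos: [0.5092, 0.122, 0.0613]
eef_rot: [-3.142, 0.0, 1.571]
force: [-1.0, -0.2, -0.9]
grip_width: 0.0003
grip_force: 0.0
```

With no contact down to TCP 0.0613, the −y end's axis is at or below 0.094, so it is caught. I'll retreat and hand in.

move_arm:
  increments:
    - [0,0,0,-0.3,0,0,0]
    - [0,0,0,-0.7,0,0,0]
    - [0,0,0,-0.7,0,0,0]
    - [0,0,0,-0.7,0,0,0]
    - [0,0,0,-0.4,0,0,0]
    - [0,0,0,0,0,0,0]
    - [0,0,0,0,0,0,0]
    - [0,0,0,0,0,0,0]

```text
time_s: 40.25
ee_pos: [0.5086, 0.1219, 0.1998]
eef_rot: [-3.139, 0.0, 1.571]
force: [-0.7, -0.5, 0.2]
grip_width: 0.0003
grip_force: 0.0
```

```bash
python3 -c "
from station import ctrl
print(ctrl.hand_in())"
```

```text
the job is handed in; nothing more can be done
None
```

I handed the job in at about 40 s, with no verdict returned: the plate is in the free slot and both bar ends appear caught (−y end checked by touch, +y end only from the scene camera), but I viewed 12 pictures against the limit of 10.

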